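# Lock the sieve shaker's deck with its safety bolt

### The arm

A 6-joint arm with a two-finger parallel gripper is mounted at the origin on the work surface. World frame = base frame: x ahead of the robot, y to its left, z up, the work surface at z = 0. Lengths are in m, angles in rad, forces in N, time in s.
With the tool pointing down it reaches from about 0.375 to 0.9 m from the base axis. Payload 3.1 kg.
Tool frame: the origin (TCP) lies between the finger pads; the fingertips stand 25 mm ahead of it and the grasp point (between the pads) lies 6 mm ahead of it; x points along the fingers, y is the direction in which the jaws open and shut, and the axes are right-handed (so a half turn about x gives the same grasp; the last joint's range is limited). The gripper opens to 85 mm and grips with 20 to 120 N. Pads are 22 mm wide; open, the fingers measure 114 mm over their backs; the gripper's body (76 mm by 85 mm) begins 54 mm behind the grasp point. The pads swing forward as they close: fully open they stand 13 mm farther back than shut.
Start: joints at [-1.433, 0.527, 1.433, -0, 1.181, -0.178], TCP at [0.194, -0.594, 0.256] pointing down, gripper open.
Joint ranges: [-3.08, 3.08], [-0.75, 2.2], [0.22, 2.44], [-1.43, 4.57], [0, 2.65], [-2.85, 2.85]. Speed limits (rad/s): [2.79, 2.79, 3.14, 3.14, 3.14, 3.14].

### API

Orientations are given as a unit quaternion [x, y, z, w].
In Python, from station import manip, viewer, workorder gives the robot as it stands.
- The arm moves only by the shell command python3 -m crank 'ROWS' [FORCE]. ROWS is JSON, one flat list of numbers, 5 for each row, row after row: the opening, from 0 (shut) to 1 (fully open), then the shift along the world's x, y, z in mm, then the turn about the world's z in rad. A call has 1 to 10 rows; each row is the pose to reach, as a shift and turn from the pose commanded when the call began; what a row does not reach only later rows make up. A row lasts 1/8 s, in which the tool goes at most 62.5 mm and 10.7 degrees, less where a joint would pass 70% of its speed; a pose out of reach is approached as far as the arm can. A call with a gripper value outside its range is refused whole. The fingers move at their own pace and stop on an object; FORCE is the grip in N (left out, the last holds). Time passes only in rows, so rows that repeat a pose let the fingers close. It gives the time, the measured TCP pose, the force and the opening at its end, in the units of the state.
- manip.sense(): the state, without advancing time (a new reading comes with each control period).
- viewer.snapshot(name): name is "scene" or "top"; returns a dict with "img" (480x640x3 uint8, red, green, blue), "range_z" (480x640 float32, m along the optical axis (not along the pixel's ray), 0 where there is no reading), "fx", "fy", "cx", "cy" (pixels), "origin" and "attitude" of the camera in the world. Camera axes: x right, y down, z forward; pixel columns grow to the right and rows downward; lengths in m; the calibration is good to about 2 mm. A picture is of the moment at which its call begins.
- workorder.sign_off(): hands the job in, once; it reports no verdict.
The state is a dict: "t": time; "q": joint angles; "qd": joint speeds; "tau": joint torques, N m; "tcp_pos": TCP position; "tool_rot": TCP orientation; "force": force on the tool from outside, world axes, zero at the start; "ft_torque": the same for the moment, N m; "finger_gap": opening from 0.0 (shut) to 1.0 (fully open).
Only numpy, scipy, OpenCV 4.12 (cv2) and the standard library are available. Lean on these libraries where they do the work, as an engineer would, in place of code of your own. Each camera call takes 0.05 s, during which the arm holds its last target.

### The job

Lock the deck of the sieve shaker: with one fingertip press the long sprung catch pad down and keep it held down while the other fingertip pushes the bolt by its upright thumb plate towards the sieve stack, all the way home into the keeper. Then let go so that the catch springs fully up again behind the bolt. Do not let the catch up while the bolt is part-way, pick nothing up, and leave the loose things on and around the shaker where they are.

Things in the scene. Friction and masses are not known exactly. Their poses are not given: they have to be found in the camera images.
- shaker: sieve shaker fixed to the table: blue plinth 250 (x) by 470 (y) by 50 mm high; origin at table height, middle of x, plinth y -130..+340 mm; z up, yaw varies. Sieve stack 206 mm wide, clamp 262 mm, 225 mm high, centred at y = +232. On its bare end the lock: catch pad at x = -41, bolt at x = +38, both along y. Two knobs, 26 mm wide, 14 mm high, on the plinth at x = -100, y = 60 and 100.
- bolt (a joint): slide of the steel bolt along the shaker's +y (towards the stack), m: about 0 at the start, drawn back; 0.045 at its stop, fully home. Friction about 2.5 N, no spring. The catch's tongue stops its teeth after 2 mm unless the catch is pressed 5 mm or more; let up part-way, it drops between teeth (every 15 mm). From 0.043 the tongue can spring up behind the last tooth.
- plate_face (a point): on the bolt's upright thumb plate (36 mm wide across x of the shaker, 10 thick along y, top 113 mm above the table): middle of its -y face, the one to push, 100 mm above the table. Moves with the bolt. Under it runs the rod, top 74 mm; the plate's foot, top 75 mm, sticks out 7 mm from the face. Gap between plate and catch pad, across x: 44 mm.
- catch (a joint): travel of the sprung catch, m: 0 fully up, 0.010 pressed right down; the bolt is free from 0.005. Spring about 4 N at the top, 8.5 N at the bottom; springs up by itself when let go.
- pad_top (a point): middle of the top of the catch's flat steel pad, 34 mm (x of the shaker) by 130 mm (y): 90 mm above the table when up, 80 mm pressed right down. It goes straight down wherever pressed and does not move along with the bolt; a fingertip can slide along it. At the start the plate's pushing face lies 10 mm to the -y side of this point, so 55 mm of pad lie behind it.
- weight: loose brass knob weight, 34 mm across, 40 mm high, standing on the plinth at its far side beside the bolt; origin at its underside
- tin: loose small steel tin, 38 mm across, 34 mm high, on the plinth at its far side beside the bolt; origin at its underside
- brush: loose flat hand brush, 200 mm long, 42 mm wide, 20 mm high, lying on the table along the shaker's far side; origin at its underside near the middle, length along its x
- wrench: loose steel wrench lying on the table right of the shaker, about 180 mm long along its x; origin at its underside's centre
- sieve: loose empty brass sieve, 206 mm across, 45 mm high, right of the shaker; origin at its underside's centre
- jar: loose glass sample jar, 70 mm across, 100 mm high, on the table left of the shaker, behind its sieve stack; origin at its underside
- mallet: loose hammer lying on the table left of the shaker, 260 mm long along its x, 30 mm high; origin at its underside near the middle
- keeper (a point): top centre of the fixed keeper that the bolt's end enters, 82 mm above the table, 42 mm (x of the shaker) by 34 mm (y). Two bridges over the rod, tops 79 mm above the table, 40 by 16 mm, lie 49 mm and 207 mm from here towards -y; the plate moves between them. Otherwise only the plate and its foot stand higher than 75 mm on the bolt's side of the lock.

How it is judged:
On the way, in this order (a step that is already met when the one before it is completed fails the run):
1. a finger presses the catch down while the bolt is still drawn back (value of joint catch above 0.005 m and value of joint bolt below 0.006 m and contact force between the fingers and catch above 0.5 N), for 0.1 s.
2. the bolt is pushed home with a finger still holding the catch down (value of joint bolt above 0.042 m and value of joint catch above 0.0045 m and contact force between the fingers and catch above 0.5 N), for 0.1 s.
At the end, for the whole second after the job is handed in: the bolt is home (42 mm or more of its 45 mm travel) and the catch has sprung fully up (within 2 mm) behind it (value of joint bolt above 0.042 m and value of joint catch below 0.002 m); the robot touches nothing.
It fails at once if the catch is let up while the bolt is part-way (pressed less than 3 mm with the bolt between 8 and 36 mm) (value of joint bolt between 0.008 and 0.036 m and value of joint catch below 0.003 m).
It fails at once if a loose thing (weight, tin, brush, wrench, sieve, jar, mallet) is lifted, carried or pushed out of place (moved more than 20 mm) (distance of any of weight, tin, brush, wrench, sieve, jar, mallet from where it was at the start of the episode above 0.02 m).
It also fails if it takes over 42 s, if anything falls off the work surface, if the arm or the gripper's body presses on something with over 40 N, if the wrist force passes 120 N, or if a joint passes its speed limit or range.

## Working session

There is one attempt and no reset: what is moved stays moved. The work goes in short steps, Python scripts to look and compute and a shell command to move; the robot and the scene stay as the last step left them, time stands still between calls to the robot, and variables do not carry over. Pictures are saved under pics/ and viewed, and the job is handed in when it is done.

```bash
ls; mkdir -p pics; python3 - <<'E'
from station import manip, viewer
import cv2,numpy as np
s=manip.sense();print(s['t'],s['tcp_pos'],s['tool_rot'],s['finger_gap'],s['force'])
for n in("scene","top"):
    d=viewer.snapshot(n);cv2.imwrite(f'pics/{n}0.png',d['img'][:,:,::-1]);np.savez(f'{n}0.npz',**d)
    print(n,d['fx'],d['fy'],d['cx'],d['cy'],d['origin'],d['attitude'])
E
```

```text
pics
0.0 [ 0.19405554 -0.59341824  0.2553499 ] [ 0.69831928  0.11196989 -0.69829365  0.11044866] 0.9978243322419343 [-0.92262686 -0.32548422 -0.51346367]
scene 616.6420626395121 616.6420626395121 316.1439801256765 238.01335342504905 [ 1.46291243 -0.80307255  1.15659655] [ 0.82546108  0.38156082 -0.17966492 -0.37516111]
top 625.15362688688 625.15362688688 325.4192275230096 242.75777341205534 [ 0.11107149 -0.01911895  2.04525251] [ 0.70531276 -0.7017381   0.06921485 -0.07284817]
```

View pics/scene0.png

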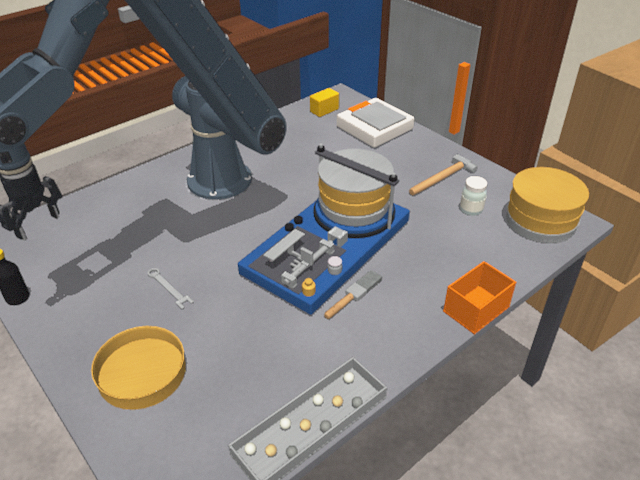

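View pics/top0.png

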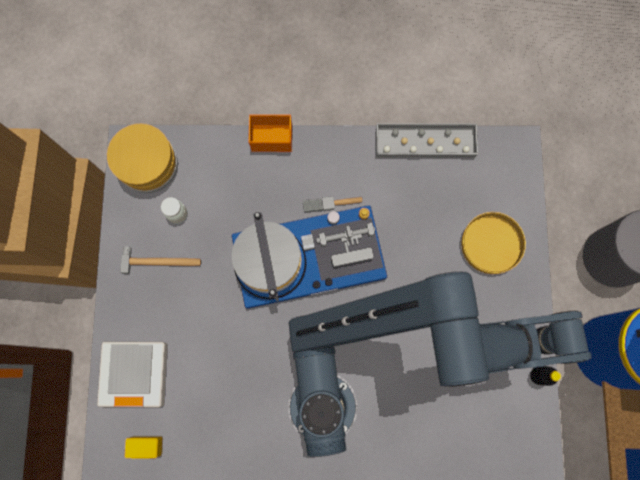

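```bash
python3 - <<'E'
import cv2
a=cv2.imread('pics/scene0.png')[215:315,230:390];cv2.imwrite('pics/sceneZ.png',cv2.resize(a,None,fx=5,fy=5,interpolation=cv2.INTER_CUBIC))
a=cv2.imread('pics/top0.png')[195:310,225:395];cv2.imwrite('pics/topZ.png',cv2.resize(a,None,fx=4.5,fy=4.5,interpolation=cv2.INTER_CUBIC))
E
```

```text
(no output)
```

View pics/sceneZ.png

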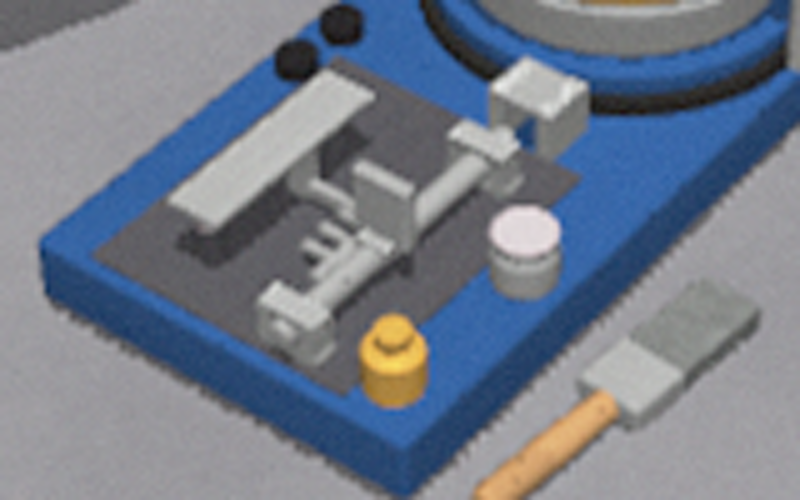

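View pics/topZ.png

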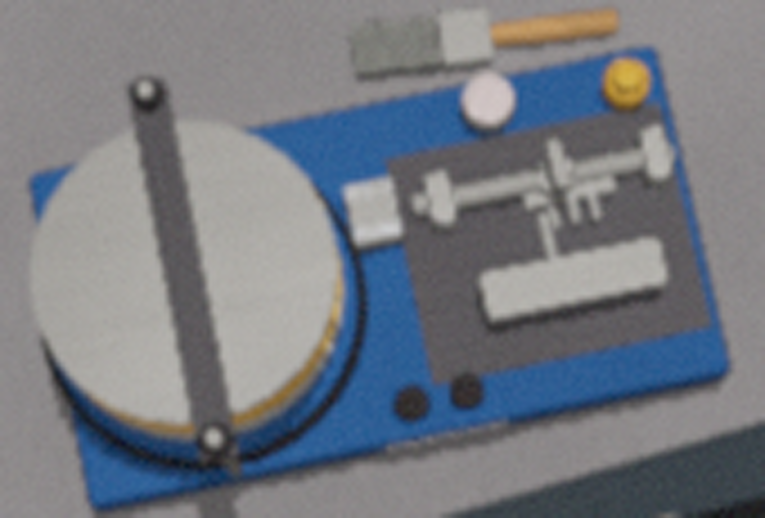

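```bash
cat > h.py <<'E'
import numpy as np,cv2
from scipy.spatial.transform import Rotation as R
def load(n): return np.load(n)
def ray(d,u,v):
    r=R.from_quat(d['attitude']).apply([(u-d['cx'])/d['fx'],(v-d['cy'])/d['fy'],1.]);return d['origin'],r
def onz(d,u,v,z):
    o,r=ray(d,u,v);return o+r*(z-o[2])/r[2]
def two(d1,p1,d2,p2):
    o1,r1=ray(d1,*p1);o2,r2=ray(d2,*p2)
    A=np.c_[r1,-r2];s=np.linalg.lstsq(A,o2-o1,rcond=None)[0]
    a=o1+s[0]*r1;b=o2+s[1]*r2;return (a+b)/2,np.linalg.norm(a-b)
def pt(d,u,v):
    z=float(d['range_z'][int(round(v)),int(round(u))]);o,r=ray(d,u,v);return o+r*z
E
python3 - <<'E'
from h import *
for n,box in(('scene0',(215,315,230,390)),('top0',(195,310,225,395))):
    d=load(n+'.npz');im=d['img'];hsv=cv2.cvtColor(im,cv2.COLOR_RGB2HSV)
    r0,r1,c0,c1=box
    for name,m in (('steel',(hsv[...,1]<40)&(hsv[...,2]>(150))),('blue',(hsv[...,1]>130)&(abs(hsv[...,0].astype(int)-108)<12))):
        mm=np.zeros(im.shape[:2],np.uint8);mm[r0-10:r1+10,c0-10:c1+10]=m[r0-10:r1+10,c0-10:c1+10]*255
        cs,_=cv2.findContours(mm,cv2.RETR_EXTERNAL,cv2.CHAIN_APPROX_NONE)
        for c in cs:
            a=cv2.contourArea(c)
            if a>25:
                q=cv2.minAreaRect(c);x=q[0];print(n,name,round(a),np.round(x,1),np.round(q[1],1),round(q[2],1),'range pt',pt(d,*x).round(3))
# two-view points by hand from zooms (centres of px): 
t=load('top0.npz');s=load('scene0.npz')
T=lambda u,v:(225+(u+.5)/4.5-.5,195+(v+.5)/4.5-.5)
S=lambda u,v:(230+(u+.5)/5-.5,215+(v+.5)/5-.5)
P={'pad -y,+x':(T(661,240),S(213,226)),'pad +y,+x':(T(480,274),S(374,97)),'pad -y,-x':(T(668,283),S(170,203)),'pad +y,-x':(T(489,323),S(329,70)),
'plate top':(T(555,150),S(386,182)),'plate +x':(T(552,142),S(412,197)),
'keeper':(T(372,210),S(540,80))}
for k,(a,b) in P.items():
    p,e=two(t,a,s,b);print(k,p.round(4),'gap',round(e,4))
E
```

```text
scene0 steel 176 [294.1 269.3] [13.1 28.2] 42.9 range pt [ 0.546 -0.119  0.064]
scene0 steel 126 [334.5 262.5] [13. 13.] 90.0 range pt [ 0.609 -0.037  0.082]
scene0 steel 114 [320.6 247. ] [11.  25.4] 52.6 range pt [ 0.522 -0.01   0.061]
scene0 steel 382 [283.7 244.1] [10.3 44.3] 50.9 range pt [ 0.471 -0.094  0.085]
scene0 steel 108 [337.1 231.8] [16.1  9.4] 26.6 range pt [0.522 0.049 0.082]
scene0 steel 52 [355.1 212.8] [ 8.7 56. ] 89.0 range pt [0.53  0.106 0.122]
scene0 steel 9504 [309.5 264.5] [179. 119.] 0.0 range pt [ 0.569 -0.086  0.077]
scene0 blue 3206 [321.9 242.5] [ 87.4 161.6] 46.0 range pt [ 0.528 -0.01   0.081]
scene0 blue 456 [350.  220.7] [72.9 24.9] 5.9 range pt [0.52  0.098 0.093]
scene0 blue 427 [308.2 226.9] [37.6 28.2] 63.4 range pt [0.421 0.031 0.045]
top0 steel 360 [351.  251.3] [19.9 40. ] 78.2 range pt [ 0.482 -0.09   0.09 ]
top0 steel 110 [307.6 241.3] [12.7 10.2] 80.5 range pt [0.516 0.049 0.083]
top0 steel 68 [331.5 238. ] [10. 29.] 90.0 range pt [ 0.529 -0.027  0.074]
top0 steel 1392 [246.1 258.7] [65.3 29.4] 78.7 range pt [0.439 0.23  0.193]
top0 steel 76 [360.2 229.9] [10.2 25.8] 80.1 range pt [ 0.558 -0.121  0.066]
top0 steel 1410 [284.6 251.4] [65.5 29.7] 79.1 range pt [0.46  0.114 0.201]
top0 steel 88 [333.  216.5] [11. 10.] 90.0 range pt [ 0.598 -0.032  0.081]
top0 steel 102 [328.1 202.2] [11.2 10.8] 83.7 range pt [ 0.664 -0.016  0.019]
top0 blue 382 [253.1 298.6] [41.5 21.3] 25.8 range pt [0.335 0.223 0.047]
top0 blue 2058 [325.1 252.8] [ 75.1 109.9] 78.0 range pt [ 0.485 -0.007  0.048]
top0 blue 197 [348.  215.7] [11.6 24.5] 78.7 range pt [ 0.609 -0.081  0.052]
pad -y,+x [ 0.4964 -0.1534  0.0828] gap 0.0045
pad +y,+x [ 0.4711 -0.0254  0.082 ] gap 0.0033
pad -y,-x [ 0.4657 -0.1582  0.0805] gap 0.0045
pad +y,-x [ 0.4367 -0.0307  0.0818] gap 0.0062
plate top [ 0.5535 -0.0803  0.1098] gap 0.0026
plate +x [ 0.5629 -0.0756  0.1025] gap 0.0043
keeper [0.5176 0.052  0.0808] gap 0.0041
```

```bash
python3 - <<'E'
from h import *
ey=lambda a:np.array([-np.sin(a),np.cos(a)])
yaw=np.radians(12)
for n in('scene0','top0'):
    d=load(n+'.npz');z=d['range_z'].astype(float);v,u=np.mgrid[:480,:640]
    c=np.stack([(u-d['cx'])/d['fx']*z,(v-d['cy'])/d['fy']*z,z],-1)
    P=R.from_quat(d['attitude']).apply(c.reshape(-1,3))+d['origin']; P=P[(z>0).ravel()]
    def rep(k,x0,x1,y0,y1,z0,z1):
        m=(P[:,0]>x0)&(P[:,0]<x1)&(P[:,1]>y0)&(P[:,1]<y1)&(P[:,2]>z0)&(P[:,2]<z1);Q=P[m]
        if len(Q)<4: print(n,k,len(Q));return
        r=cv2.minAreaRect((Q[:,:2]*1000).astype(np.float32))
        print(n,k,len(Q),'rect',np.round(r[0],1),np.round(r[1],1),round(r[2],1),'zmed',np.median(Q[:,2]).round(4), 'mean',Q.mean(0).round(4))
    rep('pad',.41,.515,-.18,0,.078,.1)
    rep('plate',.51,.60,-.12,-.05,.09,.125)
    rep('keeper',.48,.56,.02,.08,.076,.1)
    rep('plinth',.3,.7,-.3,.4,.044,.056)
    rep('weight',.57,.68,-.15,-.06,.06,.12)
    rep('tin',.57,.68,-.06,.0,.06,.12)
    rep('rearbridge',.53,.58,-.18,-.13,.07,.1)
    rep('fbridge',.50,.55,-.02,.03,.076,.1)
E
```

```text
scene0 pad 477 rect [472.4 -91.8] [ 40.5 135.1] 12.8 zmed 0.0868 mean [ 0.4757 -0.0957  0.0867]
scene0 plate 109 rect [551.9 -81.7] [41.  17.7] 15.1 zmed 0.1039 mean [ 0.5544 -0.083   0.103 ]
scene0 keeper 155 rect [517.6  59.2] [47. 73.] 34.6 zmed 0.0803 mean [0.5218 0.0506 0.0809]
scene0 plinth 4589 rect [488.4  46.4] [253.9 473.7] 12.0 zmed 0.0483 mean [ 0.5194 -0.0334  0.0486]
scene0 weight 197 rect [ 604.8 -114.3] [69.4 71. ] 0.2 zmed 0.0749 mean [ 0.6171 -0.1358  0.076 ]
scene0 tin 199 rect [607.1 -33.2] [37.2 40.6] 65.4 zmed 0.0785 mean [ 0.6096 -0.0364  0.0761]
scene0 rearbridge 82 rect [ 564.5 -151.1] [32.1 30.4] 87.3 zmed 0.0753 mean [ 0.5662 -0.1532  0.0754]
scene0 fbridge 30 rect [532.8   9.7] [32.3 41.9] 7.8 zmed 0.0789 mean [0.5314 0.004  0.0789]
top0 pad 422 rect [469.  -75.6] [161.1  72.5] 82.8 zmed 0.0889 mean [ 0.4675 -0.0919  0.0891]
top0 plate 45 rect [544.8 -80.9] [35.6 10. ] 11.8 zmed 0.1106 mean [ 0.5441 -0.0803  0.1092]
top0 keeper 122 rect [511.7  55.3] [49.5 46.5] 11.8 zmed 0.0809 mean [0.5146 0.0508 0.0814]
top0 plinth 3853 rect [475.9  50.9] [252.5 477.4] 12.2 zmed 0.05 mean [ 0.4778 -0.0229  0.05  ]
top0 weight 114 rect [ 601.7 -106.8] [83.8 61.8] 88.9 zmed 0.076 mean [ 0.6053 -0.1275  0.076 ]
top0 tin 118 rect [597.3 -31.9] [44.5 34.2] 6.8 zmed 0.0815 mean [ 0.596  -0.0322  0.0804]
top0 rearbridge 74 rect [ 560.1 -153.4] [41.7 35.4] 72.3 zmed 0.0768 mean [ 0.5586 -0.1498  0.0771]
top0 fbridge 52 rect [524.6   4.2] [29.  33.5] 59.2 zmed 0.0813 mean [0.5251 0.0029 0.0815]
```

```bash
python3 - <<'E'
from station import manip
from h import *
s=manip.sense();M=R.from_quat(s['tool_rot']).as_matrix();print(M.round(3),s['q'].round(3))
y=M[:,1];print('jaw angle',np.degrees(np.arctan2(y[1],y[0])))
for n in('scene0','top0'):
    d=load(n+'.npz');
    # table plane heights & where TCP / fingertips would project
    for k,p in(('tcp',s['tcp_pos']),('tip',s['tcp_pos']+[0,0,-.02])):
        c=R.from_quat(d['attitude']).inv().apply(p-d['origin']);print(n,k,(c[0]/c[2]*d['fx']+d['cx']).round(1),(c[1]/c[2]*d['fy']+d['cy']).round(1))
    for uv in((200,350),(150,330)) if n=='scene0' else((450,200),(200,330)): print(pt(d,*uv).round(4))
E
```

```text
[[-0.     0.311 -0.951]
 [ 0.002 -0.951 -0.311]
 [-1.    -0.002 -0.   ]] [-1.433  0.528  1.434  0.     1.181 -0.179]
jaw angle -71.90483442176154
scene0 tcp 36.8 222.5
scene0 tip 39.4 229.1
[ 0.5613 -0.4206 -0.002 ]
[ 0.4605 -0.4911  0.0347]
top0 tcp 531.7 341.5
top0 tip 529.5 341.8
[ 6.777e-01 -4.279e-01  5.000e-04]
[0.2367 0.3973 0.0063]
```

```bash
python3 -m crank '[0.76,32,48,0,0.146, 0.76,64,97,0,0.293, 0.76,96,145,0,0.439, 0.76,128,194,0,0.586, 0.76,160,242,0,0.732, 0.76,192,290,0,0.878, 0.76,224,339,0,1.025, 0.76,256,387,0,1.171, 0.76,288,436,0,1.318, 0.76,318,482,0,1.464]'
python3 -m crank '[0.76,1,2,-30,0, 0.76,1,2,-70,0, 0.76,1,2,-90,0, 0.76,1,2,-90,0]'
cat > snap.py <<'E'
import sys
from station import manip, viewer
from h import *
k=sys.argv[1]
s=manip.sense();M=R.from_quat(s['tool_rot']).as_matrix();y=M[:,1]
print(s['t'],s['tcp_pos'].round(4),s['finger_gap'].round(3),np.round(s['force'],1),'jaw',np.degrees(np.arctan2(y[1],y[0])).round(2),'xax',M[:,0].round(3))
for n,b in(("scene",(190,320,220,400)),("top",(190,310,225,395))):
    d=viewer.snapshot(n);np.savez(f'{n}{k}.npz',**d)
    a=d['img'][b[0]:b[1],b[2]:b[3],::-1];cv2.imwrite(f'pics/{n}{k}.png',cv2.resize(a,None,fx=4.4,fy=4.4,interpolation=cv2.INTER_CUBIC))
E
python3 snap.py 1
```

```text
t: 1.35
tcp_pos: [0.5128, -0.1102, 0.2561]
tool_rot: [0.444, 0.551, -0.444, 0.55]
force: [0.9, -0.5, -0.2]
finger_gap: 0.758
t: 1.85
tcp_pos: [0.5118, -0.1094, 0.1646]
tool_rot: [0.445, 0.551, -0.446, 0.548]
force: [-1.1, 0.1, 0.2]
finger_gap: 0.758Traceback (most recent call last):
  File "snap.py", line 6, in <module>
    print(s['t'],s['tcp_pos'].round(4),s['finger_gap'].round(3),np.round(s['force'],1),'jaw',np.degrees(np.arctan2(y[1],y[0])).round(2),'xax',M[:,0].round(3))
                                       ^^^^^^^^^^^^^^^^^^^^^
AttributeError: 'float' object has no attribute 'round'
```

```bash
sed -i "s/s\['finger_gap'\].round(3)/s['finger_gap']/" snap.py; python3 snap.py 1
```

```text
1.85 [ 0.5118 -0.1094  0.1646] 0.7584348070633947 [-1.1  0.1  0.2] jaw 11.98 xax [-0.004  0.002 -1.   ]
```

View pics/scene1.png

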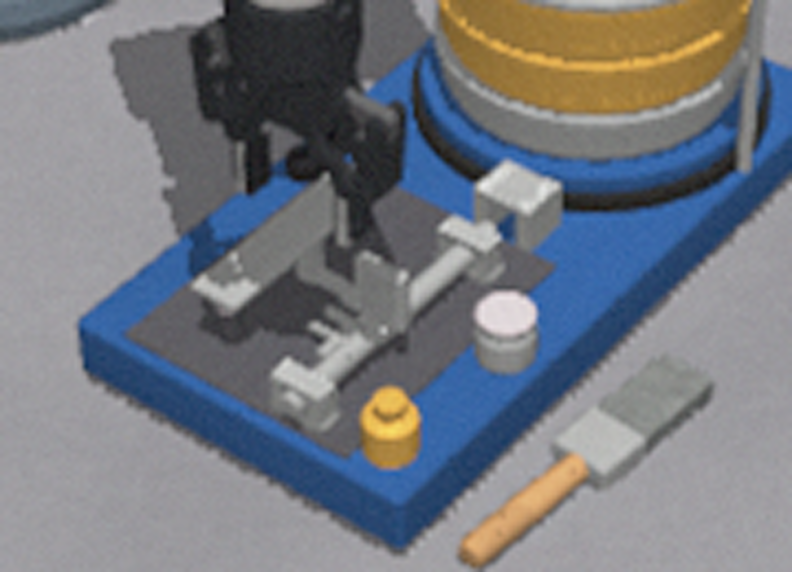

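View pics/top1.png

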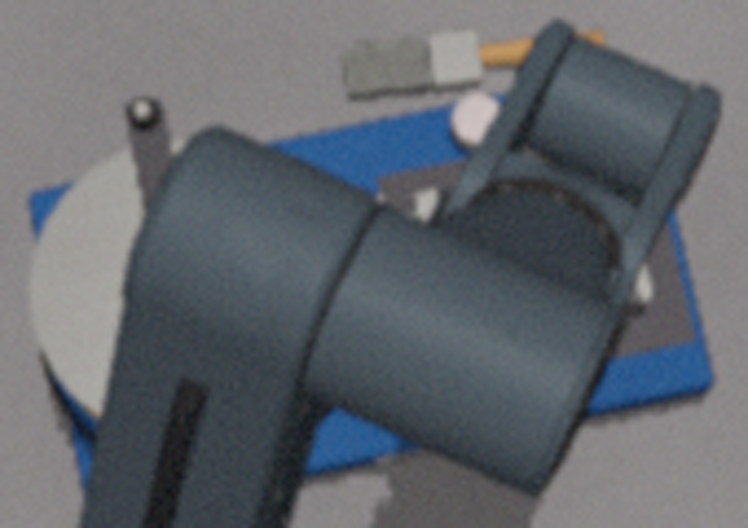

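```bash
python3 - <<'E'
from h import *
s=load('scene1.npz');t=load('top1.npz')
tcp=np.array([.5118,-.1094,.1646]);j=np.array([np.cos(np.radians(12)),np.sin(np.radians(12)),0])
def proj(d,p):
    c=R.from_quat(d['attitude']).inv().apply(p-d['origin']);return np.array([c[0]/c[2]*d['fx']+d['cx'],c[1]/c[2]*d['fy']+d['cy']])
for sg in(1,-1):
    for r in(.0325,.047):
        for dz in (-.02,-.025):
            p=tcp+sg*r*j+[0,0,dz];q=proj(s,p);print(sg,r,dz,q.round(1),'zoom',((q-[220,190])*4.4).round(0))
# arm underside clearance: arm heights over stack in top
for (u,v) in((210,190),(250,290),(350,300),(480,380),(520,280),(600,100),(450,250),(300,400)):
    print((u,v),pt(t,225+u/4.4,190+v/4.4).round(3))
# scene point cloud near fingers: dark pts
hsv=cv2.cvtColor(s['img'],cv2.COLOR_RGB2HSV)
z=s['range_z'].astype(float);v,u=np.mgrid[:480,:640]
c=np.stack([(u-s['cx'])/s['fx']*z,(v-s['cy'])/s['fy']*z,z],-1)
P=(R.from_quat(s['attitude']).apply(c.reshape(-1,3))+s['origin']).reshape(480,640,3)
m=(hsv[...,2]<70)&(P[...,2]>.13)&(P[...,2]<.165)&(abs(P[...,0]-.51)<.1)&(abs(P[...,1]+.11)<.08)
Q=P[m];L=(Q-tcp)@np.c_[j,[-j[1],j[0],0],[0,0,1]]
for nm,k in(('B',L[:,0]>15e-3),('A',L[:,0]<-15e-3)):
    q=L[k];print(nm,len(q),np.percentile(q,[2,10,50,90,98],axis=0).round(4))
E
```

```text
1 0.0325 -0.02 [297.6 242.5] zoom [341. 231.]
1 0.0325 -0.025 [297.6 244. ] zoom [342. 237.]
1 0.047 -0.02 [302.1 244.8] zoom [361. 241.]
1 0.047 -0.025 [302.2 246.3] zoom [362. 248.]
-1 0.0325 -0.02 [277.8 232.2] zoom [254. 186.]
-1 0.0325 -0.025 [277.9 233.7] zoom [255. 192.]
-1 0.047 -0.02 [273.4 230. ] zoom [235. 176.]
-1 0.047 -0.025 [273.5 231.5] zoom [236. 183.]
(210, 190) [0.378 0.093 0.831]
(250, 290) [0.333 0.074 0.824]
(350, 300) [0.328 0.029 0.83 ]
(480, 380) [ 0.292 -0.03   0.827]
(520, 280) [ 0.339 -0.048  0.818]
(600, 100) [ 0.512 -0.103  0.472]
(450, 250) [ 0.354 -0.016  0.816]
(300, 400) [0.295 0.056 0.743]
B 23 [[ 0.042  -0.0087 -0.0127]
 [ 0.044  -0.008  -0.0117]
 [ 0.0489 -0.0042 -0.0056]
 [ 0.0506  0.0048 -0.0007]
 [ 0.0516  0.0055 -0.    ]]
A 28 [[-0.0322 -0.0128 -0.0165]
 [-0.0303 -0.0119 -0.0153]
 [-0.0285 -0.0011 -0.0077]
 [-0.0262  0.0066 -0.0018]
 [-0.0244  0.0099 -0.0011]]
```

```bash
python3 -m crank '[0.76,1,-4,-20,0, 0.76,1,-4,-40,0, 0.76,1,-4,-40,0]'; python3 -m crank '[0.76,0,0,-8,0, 0.76,0,0,-8,0, 0.76,0,0,-8,0]'; python3 snap.py 2
```

```text
t: 2.33
tcp_pos: [0.514, -0.1142, 0.1264]
tool_rot: [0.445, 0.55, -0.445, 0.549]
force: [0.6, -0.2, -0.7]
finger_gap: 0.761
t: 2.7
tcp_pos: [0.5144, -0.1141, 0.1188]
tool_rot: [0.445, 0.549, -0.445, 0.55]
force: [-0.3, -0.3, 0.4]
finger_gap: 0.759
2.7 [ 0.5144 -0.1141  0.1188] 0.7586206657846226 [-0.3 -0.3  0.4] jaw 11.98 xax [ 0.001 -0.    -1.   ]
```

View pics/scene2.png

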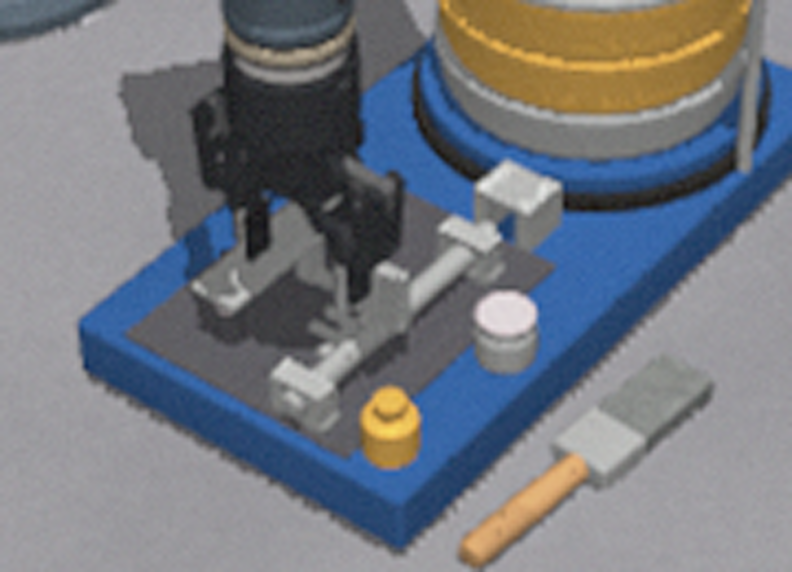

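```bash
python3 -m crank '[0.76,0,0,-6,0, 0.76,0,0,-6,0, 0.76,0,0,-6,0]'; python3 -m crank '[0.76,0,0,-3,0, 0.76,0,0,-3,0, 0.76,0,0,-3,0]';python3 -m crank '[0.76,0,0,-3,0, 0.76,0,0,-3,0, 0.76,0,0,-3,0]'
```

```text
t: 3.18
tcp_pos: [0.5141, -0.114, 0.1121]
tool_rot: [0.445, 0.55, -0.445, 0.549]
force: [-0.3, 0.3, -0.5]
finger_gap: 0.762
t: 3.55
tcp_pos: [0.5141, -0.1141, 0.1093]
tool_rot: [0.445, 0.549, -0.445, 0.549]
force: [0.5, -0.3, 0.5]
finger_gap: 0.759
t: 3.92
tcp_pos: [0.5143, -0.1142, 0.1066]
tool_rot: [0.445, 0.549, -0.445, 0.55]
force: [0.2, 0.1, 5.6]
finger_gap: 0.764
```

```bash
python3 -m crank '[0.76,0,0,-4,0, 0.76,0,0,-4,0, 0.76,0,0,-4,0]'; python3 -m crank '[0.76,0,0,-3,0, 0.76,0,0,-3,0, 0.76,0,0,-3,0]'; python3 snap.py 3
```

```text
t: 4.3
tcp_pos: [0.5143, -0.1142, 0.1027]
tool_rot: [0.445, 0.549, -0.445, 0.55]
force: [-0.8, -0.3, 6.2]
finger_gap: 0.763
t: 4.68
tcp_pos: [0.5143, -0.1142, 0.0999]
tool_rot: [0.445, 0.549, -0.445, 0.55]
force: [-0.0, 0.4, 7.2]
finger_gap: 0.762
4.675 [ 0.5143 -0.1142  0.0999] 0.7616248608445667 [-0.   0.4  7.2] jaw 11.98 xax [ 0.001 -0.    -1.   ]
```

View pics/scene3.png

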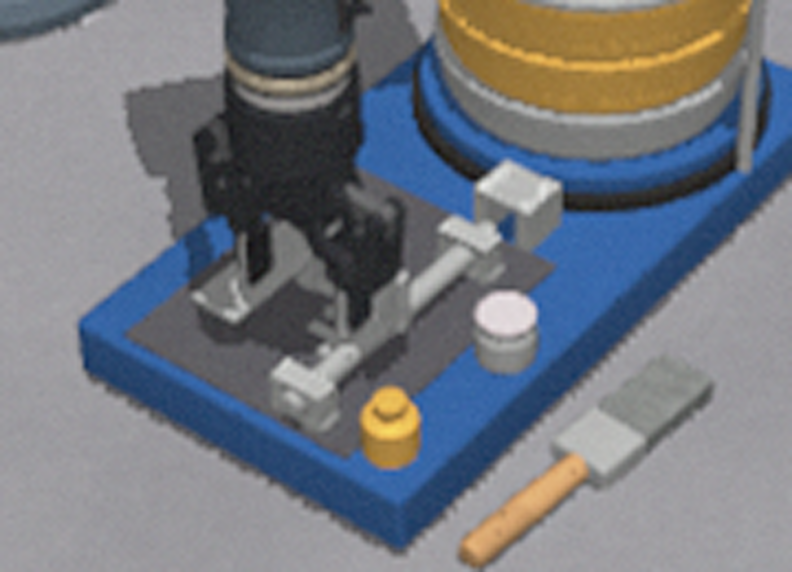

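```bash
python3 -m crank '[0.76,-1,5,0,0, 0.76,-2,10,0,0, 0.76,-3.1,15,0,0, 0.76,-4.2,20,0,0, 0.76,-5.2,25,0,0, 0.76,-6.2,29.3,0,0, 0.76,-6.2,29.3,0,0, 0.76,-6.2,29.3,0,0]'; python3 snap.py 4
```

```text
t: 5.78
tcp_pos: [0.5102, -0.0871, 0.1004]
tool_rot: [0.445, 0.547, -0.445, 0.552]
force: [0.7, -5.0, 7.3]
finger_gap: 0.759
5.775 [ 0.5102 -0.0871  0.1004] 0.7585223462265286 [ 0.7 -5.   7.3] jaw 12.08 xax [ 0.005 -0.004 -1.   ]
```

View pics/scene4.png

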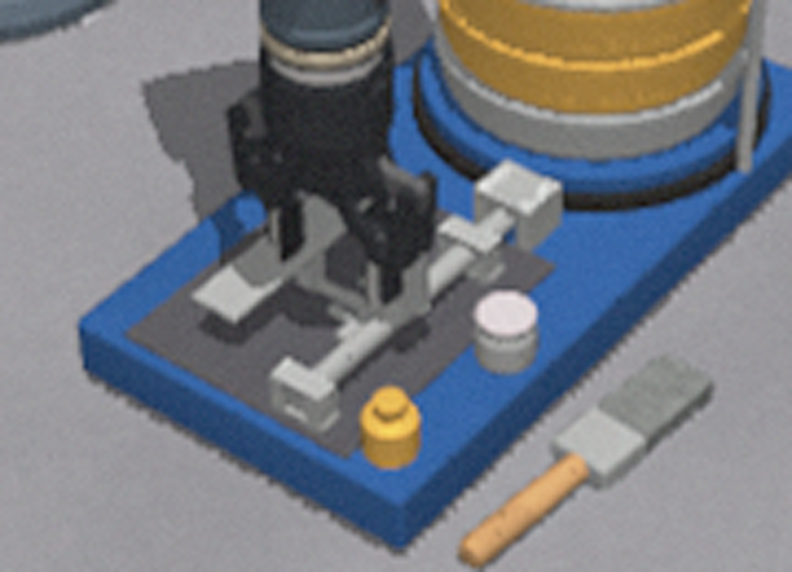

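```bash
python3 -m crank '[0.76,-1,5,-0.5,0, 0.76,-2,10,-0.5,0, 0.76,-3.1,15,-0.5,0, 0.76,-4.2,20,-0.5,0, 0.76,-4.2,20,-0.5,0, 0.76,-4.2,20,-0.5,0]'; python3 -m crank '[0.76,-0.8,4,0,0, 0.76,-0.8,4,0,0]'
```

```text
t: 6.62
tcp_pos: [0.5062, -0.067, 0.1001]
tool_rot: [0.445, 0.547, -0.444, 0.552]
force: [0.3, -5.8, 7.3]
finger_gap: 0.758
t: 6.88
tcp_pos: [0.5055, -0.0631, 0.1001]
tool_rot: [0.445, 0.547, -0.445, 0.553]
force: [0.8, -5.8, 8.3]
finger_gap: 0.758
```

```bash
python3 -m crank '[0.76,-0.4,2,0,0, 0.76,-0.4,2,0,0]'; python3 -m crank '[0.76,-0.4,2,0,0, 0.76,-0.4,2,0,0]';python3 -m crank '[0.76,-0.4,2,0,0, 0.76,-0.4,2,0,0]'
```

```text
t: 7.12
tcp_pos: [0.505, -0.0612, 0.1]
tool_rot: [0.445, 0.547, -0.445, 0.552]
force: [0.9, -7.2, 8.5]
finger_gap: 0.759
t: 7.38
tcp_pos: [0.5049, -0.0603, 0.1001]
tool_rot: [0.444, 0.547, -0.445, 0.553]
force: [0.8, -11.0, 7.7]
finger_gap: 0.761
t: 7.62
tcp_pos: [0.5049, -0.0601, 0.1002]
tool_rot: [0.444, 0.546, -0.445, 0.554]
force: [-1.4, -18.8, 6.9]
finger_gap: 0.76
```

```bash
python3 -m crank '[0.76,0,0,0,0, 0.76,0,0,0,0]'; python3 snap.py 5; cat > chk.py <<'E'
import sys
from h import *
s=load(f'scene{sys.argv[1]}.npz')
z=s['range_z'].astype(float);v,u=np.mgrid[:480,:640]
c=np.stack([(u-s['cx'])/s['fx']*z,(v-s['cy'])/s['fy']*z,z],-1)
P=(R.from_quat(s['attitude']).apply(c.reshape(-1,3))+s['origin']).reshape(-1,3)
hsv=cv2.cvtColor(s['img'],cv2.COLOR_RGB2HSV).reshape(-1,3)
a=np.radians(12);X=P[:,0]*np.cos(a)+P[:,1]*np.sin(a)-.482;Y=-P[:,0]*np.sin(a)+P[:,1]*np.cos(a)+.1942
L=np.c_[X,Y,P[:,2]]
st=(hsv[:,1]<40)&(hsv[:,2]>95)
m=st&(abs(X-.038)<.025)&(abs(Y-.02)<.06)&(P[:,2]>.09)&(P[:,2]<.12)
print('plate',m.sum(),np.percentile(L[m],[5,50,95],axis=0).round(4))
m=st&(abs(X+.041)<.013)&(Y>-.055)&(Y<.065)&(P[:,2]>.07)&(P[:,2]<.1)
print('pad z',m.sum(),np.percentile(P[m,2],[10,50,90]).round(4))
E
for k in 0 4 5; do python3 chk.py $k; done
```

```text
t: 7.88
tcp_pos: [0.5049, -0.0601, 0.1001]
tool_rot: [0.444, 0.546, -0.445, 0.554]
force: [-1.3, -18.5, 6.7]
finger_gap: 0.759
7.875 [ 0.5049 -0.0601  0.1001] 0.7585551973108277 [ -1.3 -18.5   6.7] jaw 12.08 xax [ 0.007 -0.009 -1.   ]
plate 109 [[ 0.0255 -0.0074  0.0919]
 [ 0.0429 -0.0031  0.1039]
 [ 0.0575  0.0046  0.1126]]
pad z 300 [0.084  0.0871 0.09  ]
plate 52 [[ 0.0372 -0.0103  0.0913]
 [ 0.052   0.0135  0.1004]
 [ 0.0586  0.0215  0.1122]]
pad z 195 [0.0756 0.0794 0.0825]
plate 46 [[0.0361 0.0176 0.0915]
 [0.0506 0.0396 0.1018]
 [0.0583 0.0465 0.1137]]
pad z 244 [0.0755 0.0783 0.0817]
```

View pics/scene5.png

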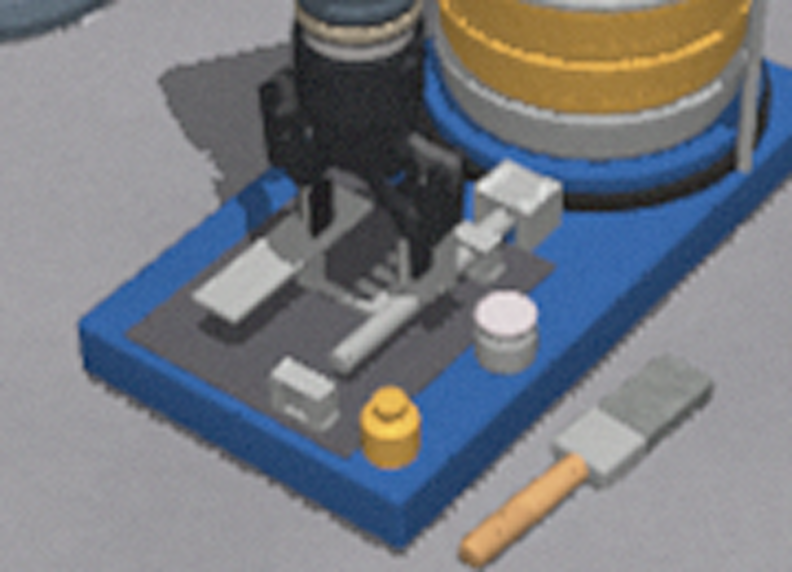

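```bash
python3 -m crank '[0.76,0.2,-1,3,0, 0.76,0.2,-1,8,0, 0.76,0.2,-1,13,0, 0.76,0.2,-1,18,0, 0.76,0.2,-1,18,0]'; python3 snap.py 6; python3 chk.py 6
```

```text
t: 8.6
tcp_pos: [0.504, -0.06, 0.1165]
tool_rot: [0.444, 0.547, -0.446, 0.552]
force: [0.4, -15.4, -4.6]
finger_gap: 0.756
8.6 [ 0.504  -0.06    0.1165] 0.7564480232993717 [  0.4 -15.4  -4.6] jaw 11.97 xax [ 0.004 -0.006 -1.   ]
plate 72 [[0.0357 0.018  0.0923]
 [0.0489 0.0403 0.1054]
 [0.0593 0.0475 0.1151]]
pad z 246 [0.084  0.0874 0.0906]
```

View pics/scene6.png

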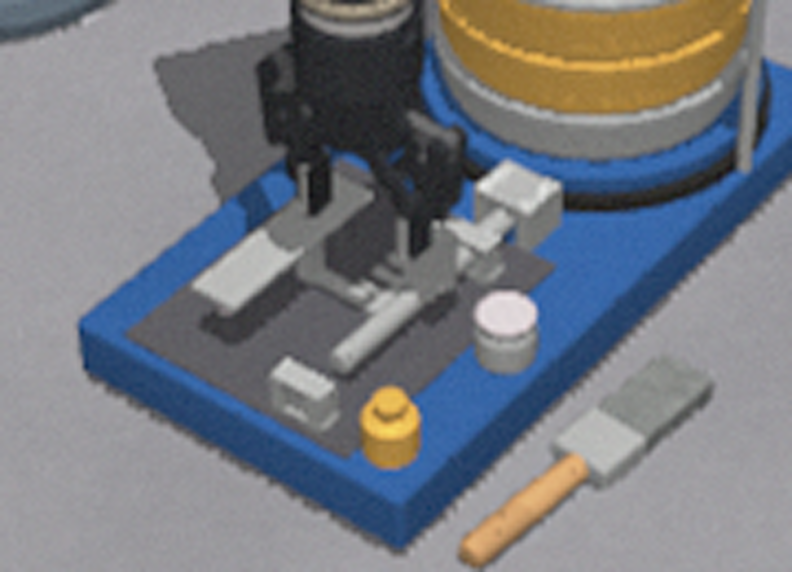

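The catch has sprung back up: the pad reads 0.0874 m, against 0.0871 m at the start. Next I back off the plate and lift clear.

```bash
python3 -m crank '[0.76,1,-5,0,0, 0.76,2,-9,0,0, 0.76,2,-10,20,0, 0.76,2,-10,70,0, 0.76,2,-12,120,0, 0.76,-28,-70,150,0, 0.76,-48,-130,150,0, 0.76,-68,-190,150,0, 0.76,-88,-250,150,0, 0.76,-88,-250,150,0]'; python3 snap.py 7; python3 chk.py 7
```

```text
t: 9.95
tcp_pos: [0.413, -0.3091, 0.2668]
tool_rot: [0.446, 0.548, -0.447, 0.549]
force: [-0.2, 0.3, -0.0]
finger_gap: 0.76
9.95 [ 0.413  -0.3091  0.2668] 0.760395607109704 [-0.2  0.3 -0. ] jaw 11.72 xax [ 0.001 -0.001 -1.   ]
plate 103 [[0.0267 0.038  0.0911]
 [0.0442 0.0409 0.104 ]
 [0.0591 0.0466 0.1137]]
pad z 296 [0.0841 0.0874 0.0905]
```

View pics/scene7.png

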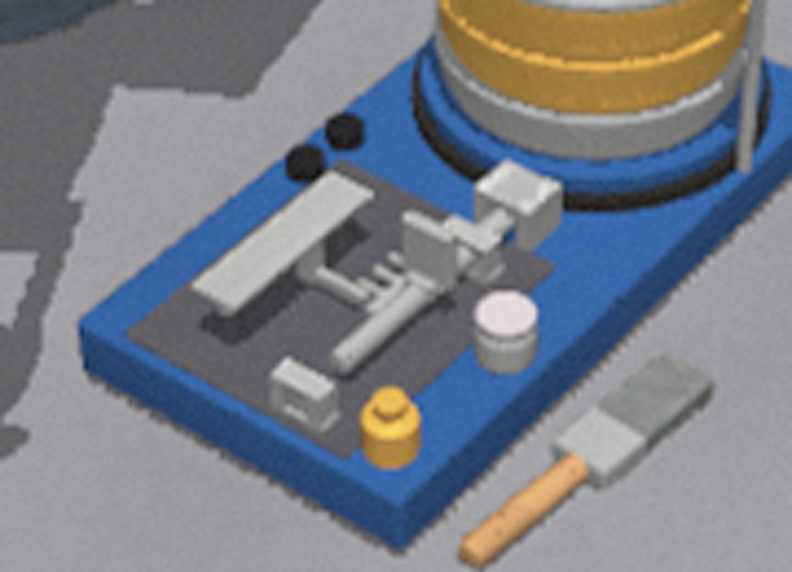

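View pics/top7.png

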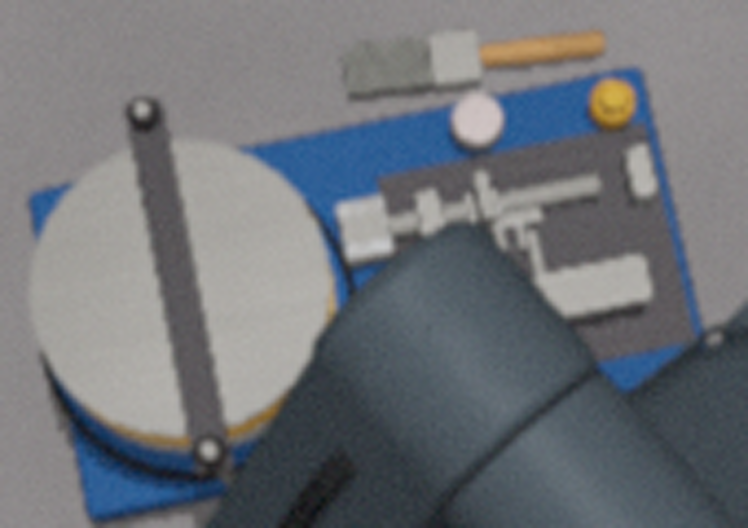

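```bash
python3 -c "
from station import workorder;print(workorder.sign_off())"
```

```text
the job is handed in; nothing more can be done
None
```

The bolt is home in the keeper and the catch has sprung up behind it. I handed the job in at about 10 s of the 42 s allowed; no verdict is reported.

**What I did:** One fingertip pressed the catch pad down about 8 mm and held it there. The other pushed the thumb plate until the TCP stopped moving and the push force rose to about 18 N, which is the stop. I then lifted off while still pushing lightly, so the catch could spring up before I backed away.

**Last checks:**
- **Bolt:** the camera puts the plate 44 mm along, against a stop at 45 mm. The calibration is only good to about 2 mm, so the stall against the stop is the firmer evidence.
- **Catch:** the pad top is back at its starting height (87.4 mm against 87.1 mm at the start).
- **Contact:** the gripper is well clear and the wrist force is about 0 N.
- **Loose things:** the weight, tin and brush look unmoved in the last pictures. I did not check the wrench, sieve, jar and mallet again, but the low moves were all over the lock.

**Disagreement:** the two cameras differed by about 4 to 8 mm in x, so I checked the scene camera against the known position of the fingertips before going down. That camera also read the pad about 3 mm lower than stated.

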